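# Hold a lift-ramp hinge leaf in line with its fixed half, ready for the pin

## Robot

A 6-joint arm with a two-finger parallel gripper is mounted at the origin on the work surface. World frame = base frame: x ahead of the robot, y to its left, z up, the work surface at z = 0. Lengths are in m, angles in degrees, forces in N, time in s.
With the tool pointing down it reaches from about 0.25 to 0.725 m from the base axis. Payload 9.7 kg.
Tool frame: the origin (TCP) lies midway between the tips of the shut fingers; the grasp point (between the pads) lies 19 mm behind it; z points along the fingers, x is the direction in which the jaws open and shut, and the axes are right-handed (so a half turn about z gives the same grasp; the last joint's range is limited). The gripper opens to 85 mm and grips with 20 to 120 N. Pads are 22 mm wide; open, the fingers measure 114 mm over their backs; the gripper's body (76 mm by 85 mm) begins 54 mm behind the grasp point. The pads swing forward as they close: fully open they stand 13 mm farther back than shut.
Start: joints at [67.093, 4.979, 10.078, 95.1, 0, 90], TCP at [0.214, 0.507, 0.231] pointing down, gripper open.
Joint ranges: [-179.16, 179.16], [-48.56, 103.87], [-65.8, 70.77], [-126.05, 130.52], [-82.76, 87.17], [-180, 180]. Speed limits (degrees/s): [127.2, 127.2, 147.25, 180, 180, 180].

## Interface

Orientations are given as [roll, pitch, yaw] about the fixed x, y, z axes, in that order (R = Rz(yaw) Ry(pitch) Rx(roll)).
In Python, from workcell import bot, optics gives the robot as it stands.
- The arm moves only by the shell command python3 -m creep 'ROWS' [FORCE]. ROWS is JSON, a list of rows, each a list of 7 numbers: the shift along the tool's x, y, z in m, then the turn, a rotation vector about the tool's x, y, z in rad, then the opening, from 0 (shut) to 1 (fully open). A call has 1 to 8 rows; each row is the pose to reach, as a shift and turn from the pose commanded when the call began, along the tool's axes at that moment; what a row does not reach only later rows make up. A row lasts 1/10 s, in which the tool goes at most 50 mm and 8.59 degrees, less where a joint would pass 70% of its speed; a pose out of reach is approached as far as the arm can. A call with a gripper value outside its range is refused whole. The fingers move at their own pace and stop on an object; FORCE is the grip in N (left out, the last holds). Time passes only in rows, so rows that repeat a pose let the fingers close. It gives the time, the measured TCP pose, the force and the opening at its end, in the units of the state.
- bot.get_obs(): the state, without advancing time (a new reading comes with each control period).
- optics.camera(name): name is "side" or "top"; returns the picture (420x560x3 uint8, red, green, blue); there is no depth.
- optics.camera_params(name): a dict with "camera_matrix" (3x3 intrinsics, pixels), "R" (3x3) and "t" (3): a world point X has camera coordinates R X + t. Camera axes: x right, y down, z forward; pixel columns grow to the right and rows downward; lengths in m; the calibration is good to about 2 mm. A picture is of the moment at which its call begins. camera_params takes no time and is no camera call.
- bot.job_done(): hands the job in, once; it reports no verdict.
The state is a dict: "time": time; "q": joint angles; "qd": joint speeds; "joint_efforts": joint torques, N m; "ee_pos": TCP position; "tcp_rot": TCP orientation; "wrist_force": force on the tool from outside, world axes, zero at the start; "torque": the same for the moment, N m; "opening": finger opening in m.
Only numpy, scipy, OpenCV 4.12 (cv2) and the standard library are available. Lean on these libraries where they do the work, as an engineer would, in place of code of your own. Each camera call takes 0.05 s, during which the arm holds its last target.

## Task

Slide the fixture's jaw back, by its upright post, to free the loose hinge leaf, then lift the leaf out by its plate and bring its barrel down into the gap between the two barrels of the hinge half on the jamb block, so that all three holes line up and the hinge pin could be pushed straight through. Finish still holding the leaf there, steady and carried by the gripper alone, not leaning on the block or the fixed half: do not let go. Leave the pin and everything else on the bench where they are.

Things in the scene. Friction and masses are not known exactly. Their poses are not given: they have to be found in the camera images.
- fixture: slide-jaw fixture bolted to the bench: dark base plate 185 x 84 x 8 mm, two grey slotted cheeks (80 mm tall) that hold the leaf's plate upright by its side edges, and a sliding jaw. Origin on the bench straight under the leaf's barrel as it starts; z up; the jaw opens along the fixture's -x; y runs along the leaf's barrel. The two slotted cheeks stand at y = +-18 to 40 mm, x = +-12 mm; slots are 7.5 mm wide in x, 25 mm deep, and the leaf's plate lifts straight up out of them
- jaw (a joint): travel of the sliding jaw in m: 0 to 0.004 at the start (closed: its nose covers the top of the leaf's barrel so that the leaf cannot be lifted), 0.040 fully open; from 0.020 on the leaf is free. It slides stiffly (about 7 N) and stays where it is left
- jaw_post (a point): grip point on the jaw's upright square steel post, 16 x 16 mm, top at 88 mm above the bench; this point is on the post's axis, 14 mm below its top; the jaw's top around the post's foot is 41 mm above the bench. Axes as the fixture's: it moves along its own -x as the jaw opens. At the start it is 78 mm or a little more from the leaf's plate
- leaf: the loose hinge leaf, bare steel, about 0.34 kg: a barrel (34 mm outside, 18 mm bore, 30 mm long, along the leaf's y) below a flat upright plate (6 mm thick in x, 60 mm wide in y, 72 mm tall) joined by a 30 mm wide neck. Same both ways round. Origin under the barrel; z up; bore axis 17 mm, plate's lower edge 41 mm, plate's top edge 113 mm above the origin. It starts with its origin 14 mm above the bench, so the plate's top is 127 mm above the bench
- leaf_plate (a point): the place to grip the leaf from above: centre line of the plate, 18 mm below its top edge, 78 mm above the bore axis; pinch across the 6 mm thickness (along the leaf's x). Before the lift it stands 109 mm above the bench, 29 mm above the cheeks' tops. In its slots the leaf may lean up to 4 degrees and sit 1 to 2 mm off; it squares up to the pads when gripped
- leaf_bore (a point): centre of the bore of the loose leaf's barrel; its y axis is the bore axis
- jamb: grey jamb block 70 x 150 mm, 80 mm high, bolted to the bench, with the fixed hinge half on its -x face. Origin on the bench straight under the fixed half's bore axis, midway between its two barrels; z up; y along the bore. The block's near face is 4 mm to +x of the bore axis, its top 30 mm below the bore axis
- jamb_bore (a point): centre of the gap between the fixed half's two barrels, on their common bore axis, 110 mm above the bench; its y axis is the bore axis. The barrels (34 mm outside, 18 mm bore, 34 mm long) leave a gap of 38 mm along y for the 30 mm loose barrel; below the gap there is free room down to 34 mm under the axis (to the top of the plate, 76 mm above the bench; the block's top is at 80 mm). The gap is open from above
- pin: bystander: the steel hinge pin, 12 mm thick, standing upright on its 30 mm head, 120 mm tall; origin under its centre
- socket: bystander: steel socket (short tube), 32 mm across, 38 mm tall, standing; origin under its centre
- screwdriver: bystander: screwdriver with black handle lying on the bench, along its own x
- mallet: bystander: rubber-headed mallet lying on the bench, along its own x
- spraycan: bystander: upright metal can, 60 mm across, 170 mm tall; origin under its centre
- spanner: bystander: steel spanner lying on the bench, along its own x
Not all that is in view belongs to the job. Leave any pink look-alike of the fixture alone.

How it is judged (in metres and radians):
On the way, in this order (a step that is already met when the one before it is completed fails the run):
1. the jaw is slid open by at least 20 mm while the leaf still stands in the fixture (value of joint jaw above 0.02 m and distance of leaf_bore from where it was at the start of the episode below 0.012 m), for 0.1 s.
2. the gripper holds the leaf lifted clear of the fixture, at least 60 mm above where it stood (contact force between leaf and the fingers above 5 N and z of leaf_bore in the frame of fixture above 0.091 m), for 0.1 s.
At the end, for the whole second after the job is handed in: Loose bore centre within 4 mm of the fixed bore axis up-down and fore-aft, 6 mm along it, axes within 5 degrees (a 12 mm pin passes the 18 mm bores); the fingers still grip the leaf (over 5 N), it is still and presses on the jamb with less than 2 N (contact force between leaf and the fingers above 5 N and x of leaf_bore in the frame of jamb_bore between -0.004 and 0.004 m and z of leaf_bore in the frame of jamb_bore between -0.004 and 0.004 m and y of leaf_bore in the frame of jamb_bore between -0.006 and 0.006 m and angle between the y axis of leaf_bore and the y axis of jamb_bore, either way round below 0.09 rad and contact force between leaf and jamb below 2 N and linear speed of leaf below 0.02 m/s); the arm keeps its last pose, push and grip.
It fails at once if a bystander is shifted by more than 30 mm (distance of any of pin, socket, screwdriver, mallet, spraycan, spanner from where it was at the start of the episode above 0.03 m).
It also fails if it takes over 48 s, if anything falls off the work surface, if the arm or the gripper's body presses on something with over 40 N, if the wrist force passes 120 N, or if a joint passes its speed limit or range.

## Working session

There is one attempt and no reset: what is moved stays moved. The work goes in short steps, Python scripts to look and compute and a shell command to move; the robot and the scene stay as the last step left them, time stands still between calls to the robot, and variables do not carry over. Pictures are saved under pics/ and viewed, and the job is handed in when it is done.

```bash
ls; mkdir -p pics; python3 - <<'E'
from workcell import bot, optics
import cv2
o=bot.get_obs()
print(o['time'],o['ee_pos'],o['tcp_rot'],o['opening'],o['wrist_force'])
for n in('side','top'):
    im=optics.camera(n); cv2.imwrite(f'pics/{n}0.png',im[:,:,::-1])
    p=optics.camera_params(n); print(n,p)
E
```

```text
pics
0.0 [0.213991   0.50642594 0.23058467] [-1.79999326e+02  7.50198041e-02  6.70929420e+01] 0.08509366911415289 [ 0.15655986 -0.14581924 -0.16975009]
side {'camera_matrix': array([[530.41270985,   0.        , 276.16298971],
       [  0.        , 530.41270985, 210.43805183],
       [  0.        ,   0.        ,   1.        ]]), 'R': array([[ 0.84950239, -0.52728942, -0.01765119],
       [-0.39933368, -0.62077149, -0.67466686],
       [ 0.34478734,  0.58017982, -0.73791129]]), 't': array([-0.46296468,  0.285914  ,  1.21325707])}
top {'camera_matrix': array([[411.82840211,   0.        , 276.69680298],
       [  0.        , 411.82840211, 209.71051459],
       [  0.        ,   0.        ,   1.        ]]), 'R': array([[ 2.41352148e-02, -9.99698754e-01,  4.46002077e-03],
       [-9.87971644e-01, -2.45332393e-02, -1.52676623e-01],
       [ 1.52740048e-01, -7.21490959e-04, -9.88266137e-01]]), 't': array([0.01021886, 0.58164406, 1.00681986])}
```

View pics/side0.png

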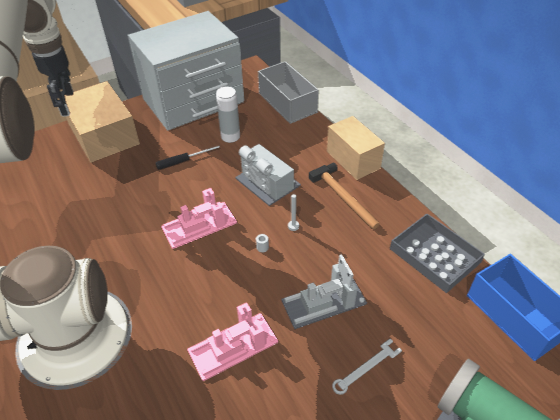

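View pics/top0.png

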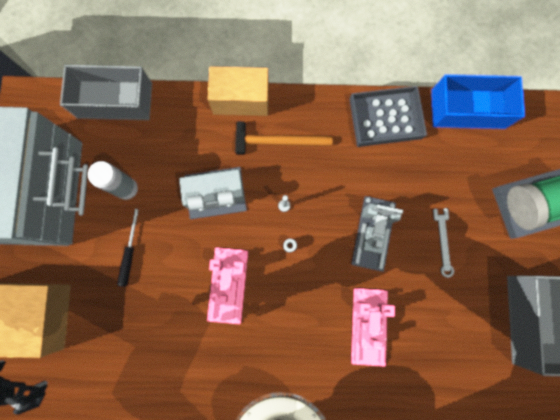

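The side view shows the grey fixture near (325,290), the jamb at (267,170), the pin at (294,212) and the socket at (262,242). In the top view the fixture is at (377,233) and the jamb at (212,193). I'll zoom in on both.

```bash
python3 - <<'E'
import cv2,numpy as np
s=cv2.imread('pics/side0.png');t=cv2.imread('pics/top0.png')
def crop(im,x,y,w,h,k,name):
    c=cv2.resize(im[y:y+h,x:x+w],None,fx=k,fy=k,interpolation=cv2.INTER_CUBIC)
    for i in range(0,w,10): cv2.putText(c,str(x+i),(i*k,8),0,.3,(0,255,255),1);cv2.line(c,(i*k,10),(i*k,14),(0,255,255),1)
    for i in range(0,h,10): cv2.putText(c,str(y+i),(0,i*k+4),0,.3,(0,255,255),1)
    cv2.imwrite(name,c)
crop(s,275,245,100,85,7,'pics/sf.png')
crop(t,340,185,80,95,6,'pics/tf.png')
crop(s,225,135,80,75,8,'pics/sj.png')
crop(t,170,155,85,70,8,'pics/tj.png')
E
```

```text
(no output)
```

View pics/sf.png

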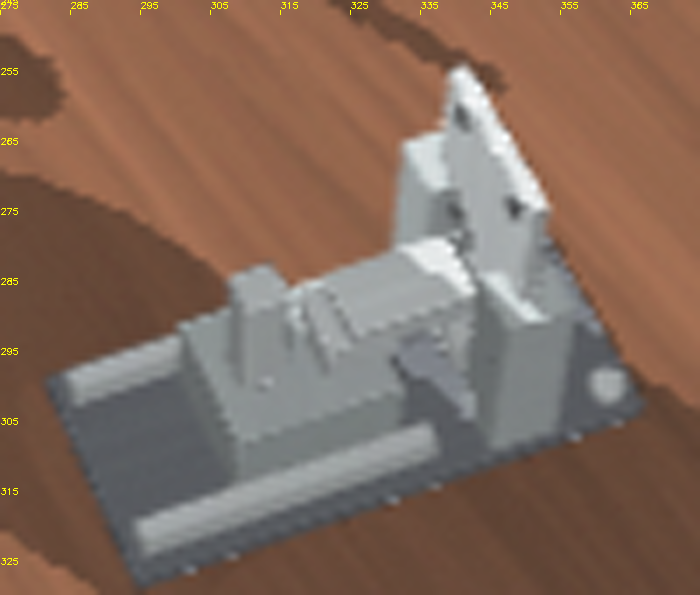

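View pics/tf.png

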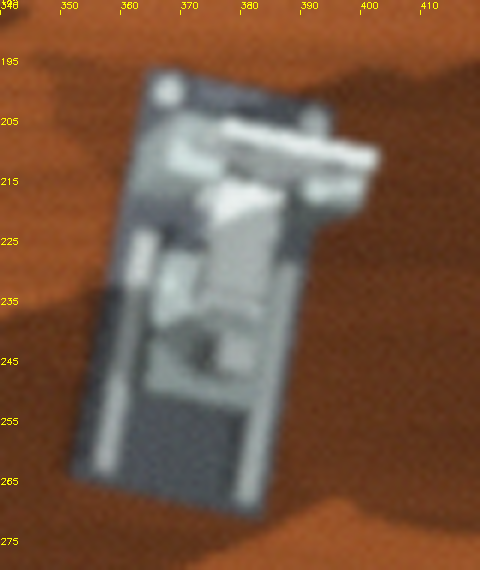

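View pics/sj.png

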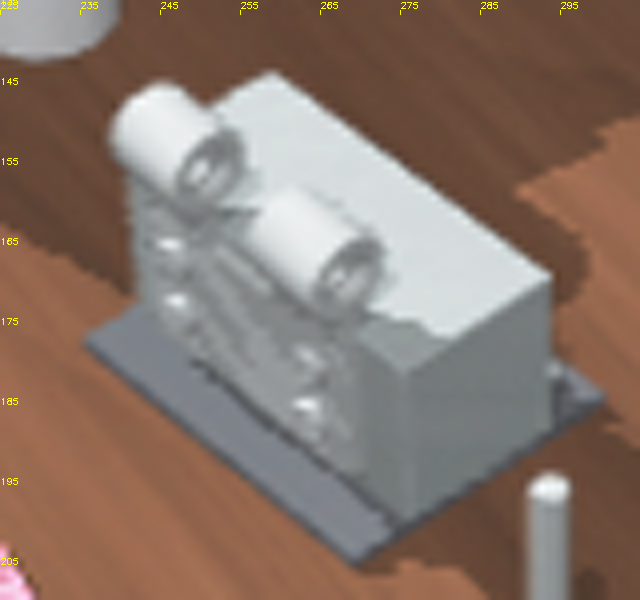

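View pics/tj.png

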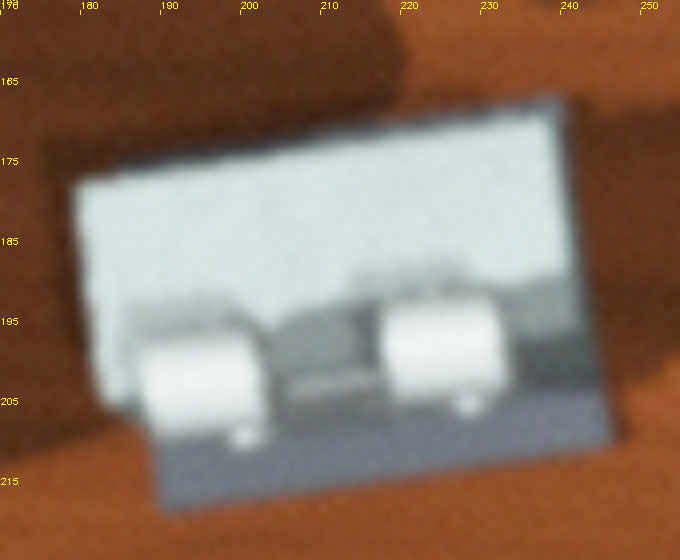

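```bash
cat > h.py <<'E'
import numpy as np, cv2
from workcell import bot, optics
P={n:optics.camera_params(n) for n in('side','top')}
def ray(n,uv):
    p=P[n];R=p['R'];C=-R.T@p['t']
    d=R.T@np.linalg.inv(p['camera_matrix'])@np.array([uv[0],uv[1],1.]);return C,d
def onz(n,uv,z):
    C,d=ray(n,uv);return C+d*(z-C[2])/d[2]
def tri(a,b):
    C1,d1=ray('side',a);C2,d2=ray('top',b)
    A=np.stack([d1,-d2],1);s=np.linalg.lstsq(A,C2-C1,rcond=None)[0]
    p,q=C1+d1*s[0],C2+d2*s[1];return (p+q)/2,np.linalg.norm(p-q)
def proj(n,X):
    p=P[n];c=p['R']@np.asarray(X)+p['t'];v=p['camera_matrix']@c;return v[:2]/v[2]
def up(px,k,x0,y0): return ((px[0]+.5)/k-.5+x0,(px[1]+.5)/k-.5+y0)
def crop(im,x,y,w,h,k,name):
    c=cv2.resize(im[y:y+h,x:x+w],None,fx=k,fy=k,interpolation=cv2.INTER_CUBIC)
    for i in range(0,w,10): cv2.putText(c,str(x+i),(i*k,8),0,.3,(0,255,255),1)
    for i in range(0,h,10): cv2.putText(c,str(y+i),(0,i*k+4),0,.3,(0,255,255),1)
    cv2.imwrite(name,c)
E
python3 - <<'E'
from h import *
np.set_printoptions(precision=4,suppress=True)
sf=lambda p:up(p,7,275,245); tf=lambda p:up(p,6,340,185); sj=lambda p:up(p,8,225,135); tj=lambda p:up(p,8,170,155)
print('base z8 side',[onz('side',sf(p),.008)[:2] for p in[(48,378),(640,405),(135,575)]])
print('base z8 top',[onz('top',tf(p),.008)[:2] for p in[(150,68),(72,470),(265,512),(330,103)]])
print('post z88 side',[onz('side',sf(p),.088)[:2] for p in[(230,280),(262,263),(292,285),(250,300)]])
print('post z88 top',[onz('top',tf(p),.088)[:2] for p in[(222,339),(253,345),(249,374),(218,368)]])
print('leaf top side',[onz('side',sf(p),.127)[:2] for p in[(448,80),(462,65),(548,205),(533,215)]])
print('leaf top top',[onz('top',tf(p),.127)[:2] for p in[(222,120),(380,150),(376,167),(218,134)]])
print('cheek top side',[onz('side',sf(p),.08)[:2] for p in[(403,145),(437,130),(482,275),(550,318)]])
print('cheek top top',[onz('top',tf(p),.08)[:2] for p in[(168,150),(305,188),(362,203)]])
S=[onz('side',sj(p),.08)[:2] for p in[(270,72),(551,277),(413,374)]]
T=[onz('top',tj(p),.08)[:2] for p in[(75,182),(555,112),(103,407),(578,278)]]
print('jamb top z80 side',S);print('top',T)
print('barrels top silhouettes z~', [onz('top',tj(p),.118)[:2] for p in[(140,345),(258,335),(268,422),(155,435),(380,308),(492,298),(505,385),(390,403)]])
E
```

```text
base z8 side [array([ 0.4509, -0.1756]), array([ 0.6132, -0.2917]), array([ 0.4345, -0.2547])]
base z8 top [array([ 0.6298, -0.2083]), array([ 0.4521, -0.1731]), array([ 0.4362, -0.2563]), array([ 0.616 , -0.2879])]
post z88 side [array([ 0.4928, -0.2201]), array([ 0.5052, -0.2202]), array([ 0.5084, -0.2324]), array([ 0.4939, -0.2299])]
post z88 top [array([ 0.5037, -0.2191]), array([ 0.5016, -0.2316]), array([ 0.4899, -0.2298]), array([ 0.492 , -0.2173])]
leaf top side [array([ 0.5793, -0.2154]), array([ 0.5868, -0.2129]), array([ 0.5765, -0.2718]), array([ 0.5702, -0.2723])]
leaf top top [array([ 0.5866, -0.2106]), array([ 0.5762, -0.2725]), array([ 0.5694, -0.2708]), array([ 0.581, -0.209])]
cheek top side [array([ 0.5748, -0.2019]), array([ 0.588, -0.203]), array([ 0.5657, -0.2578]), array([ 0.5741, -0.2828])]
cheek top top [array([ 0.5816, -0.1998]), array([ 0.5672, -0.256 ]), array([ 0.5616, -0.2793])]
jamb top z80 side [array([0.6511, 0.2662]), array([0.6773, 0.1205]), array([0.6124, 0.1059])]
top [array([0.6514, 0.2702]), array([0.6776, 0.1215]), array([0.5806, 0.2573]), array([0.6249, 0.1124])]
barrels top silhouettes z~ [array([0.5935, 0.2386]), array([0.5974, 0.2037]), array([0.5713, 0.1993]), array([0.5666, 0.2326]), array([0.6065, 0.1677]), array([0.6104, 0.1345]), array([0.5842, 0.1295]), array([0.5779, 0.1634])]
```

```bash
cat >> h.py <<'E'
from scipy.spatial.transform import Rotation as Ro
np.set_printoptions(precision=4,suppress=True)
def goto(pos,yaw,tilt=(180,0)):
    o=bot.get_obs();R=Ro.from_euler('xyz',o['tcp_rot'],degrees=True)
    T=Ro.from_euler('xyz',[180,0,yaw],degrees=True)
    print('pos',o['ee_pos'],'rot',o['tcp_rot'],'q',o['q'],'op',round(o['opening'],4),'F',o['wrist_force'],'t',o['time'])
    print('shift',R.inv().apply(np.array(pos)-o['ee_pos']),'rotv',(R.inv()*T).as_rotvec())
E
python3 -c "
from h import *
goto((.498,-.225,.20),-100.6)"
```

```text
pos [0.214  0.5064 0.2307] rot [-179.9997    0.0666   67.0935] q [67.0937  5.0063 10.0394 95.0997  0.0003 90.0002] op 0.0856 F [0.7523 0.1099 0.7576] t 0.1
shift [-0.5632  0.5463  0.0313] rotv [0.0017 0.0002 2.9268]
```

```bash
python3 -m creep '[[-0.035,0.035,0,0,0,0.15,1],[-0.07,0.07,0,0,0,0.3,1],[-0.105,0.105,0,0,0,0.45,1],[-0.14,0.14,0,0,0,0.6,1],[-0.175,0.175,0,0,0,0.75,1],[-0.21,0.21,0,0,0,0.9,1],[-0.245,0.245,0,0,0,1.05,1],[-0.28,0.28,0,0,0,1.2,1]]' 60
python3 -c "
from h import *
goto((.498,-.225,.16),-100.6)"
```

```text
time: 0.9
ee_pos: [0.3631, 0.1378, 0.2312]
tcp_rot: [-180.0, -0.0, -2.0]
wrist_force: [2.3, 0.4, 0.9]
opening: 0.0855
pos [0.3631 0.1378 0.2312] rot [-179.9939   -0.0225   -1.9919] q [ 20.7839 -16.9356  -9.98    96.9325  -0.0031 112.7757] op 0.0855 F [2.3044 0.4351 0.9435] t 0.9
shift [0.1474 0.3579 0.0713] rotv [-0.0004 -0.0002  1.721 ]
```

```bash
python3 -m creep '[[0.018,0.045,0.009,0,0,0.148,1],[0.036,0.09,0.018,0,0,0.296,1],[0.055,0.135,0.027,0,0,0.444,1],[0.073,0.18,0.036,0,0,0.59,1],[0.09,0.225,0.045,0,0,0.738,1],[0.11,0.27,0.054,0,0,0.886,1],[0.128,0.315,0.063,0,0,1.034,1],[0.147,0.358,0.071,0,0,1.18,1]]' 60
python3 -c "
from h import *
goto((.498,-.225,.13),-100.6)"
```

```text
time: 1.7
ee_pos: [0.4996, -0.2246, 0.1594]
tcp_rot: [180.0, 0.0, -69.7]
wrist_force: [1.3, -0.1, -0.8]
opening: 0.0852
pos [ 0.4996 -0.2246  0.1594] rot [179.9792   0.0238 -69.6553] q [-24.2085   3.8241   0.8994  87.1069   0.0024 135.4468] op 0.0852 F [ 1.3428 -0.0725 -0.784 ] t 1.7
shift [-0.0002  0.0016  0.0294] rotv [0.0005 0.0003 0.5401]
```

```bash
python3 -m creep '[[0,0,0.005,0,0,0.14,1],[0,0,0.01,0,0,0.28,1],[0,0.001,0.015,0,0,0.42,1],[0,0.001,0.02,0,0,0.54,1],[0,0.001,0.03,0,0,0.54,1],[0,0.001,0.03,0,0,0.54,1]]' 60
python3 -c "
from h import *
s=optics.camera('side');t=optics.camera('top')
crop(s[:,:,::-1],265,215,110,110,5,'pics/s1.png');crop(t[:,:,::-1],340,180,100,95,5,'pics/t1.png')
goto((.498,-.225,.058),-100.6)"
```

```text
time: 2.3
ee_pos: [0.4979, -0.2224, 0.1285]
tcp_rot: [179.9, 0.0, -100.0]
wrist_force: [-0.0, 0.5, -0.6]
opening: 0.0853
pos [ 0.4984 -0.2226  0.1299] rot [ 179.9564    0.0126 -100.0466] q [-24.0642   3.6214  -2.5678  83.8561   0.0016 165.9824] op 0.0855 F [-0.7282  0.0768 -0.4406] t 2.4
shift [ 0.0025 -0.0001  0.0719] rotv [0.0008 0.0002 0.0097]
```

View pics/s1.png

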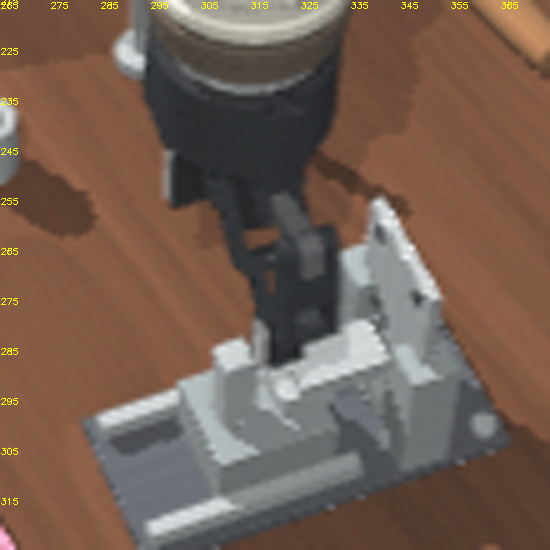

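View pics/t1.png

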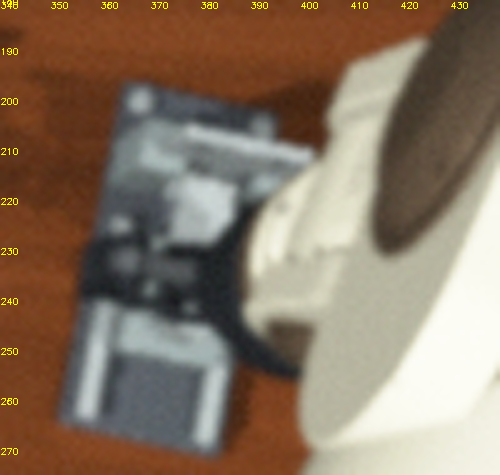

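```bash
python3 -c "
from h import *
print('cam',ray('side',(0,0))[0],ray('top',(0,0))[0])
o=bot.get_obs();R=Ro.from_euler('xyz',o['tcp_rot'],degrees=True)
for x in(-.043,0,.043):
  X=o['ee_pos']+R.apply([x,0,-.013]);print(X,proj('side',X),proj('top',X))
print(proj('side',(.498,-.225,.088)),proj('top',(.498,-.225,.088)))
"
```

```text
cam [ 0.0891 -0.7705  1.08  ] [0.4206 0.0252 1.0838]
[ 0.5059 -0.1802  0.1429] [302.8911 255.1779] [365.4628 237.8333]
[ 0.4984 -0.2226  0.1429] [310.8767 269.7349] [383.9955 241.5616]
[ 0.4909 -0.2649  0.1429] [319.2481 284.9953] [402.5718 245.2987]
[310.5764 285.0619] [379.0515 243.497 ]
```

```bash
python3 -m creep '[[0.001,0,0.02,0,0,0.01,1],[0.002,0,0.04,0,0,0.01,1],[0.0025,0,0.06,0,0,0.01,1],[0.0025,0,0.072,0,0,0.01,1],[0.0025,0,0.072,0,0,0.01,1]]' 60
python3 -m creep '[[0,0,0,0,0,0,0],[0,0,0,0,0,0,0],[0,0,0,0,0,0,0],[0,0,0,0,0,0,0],[0,0,0,0,0,0,0],[0,0,0,0,0,0,0],[0,0,0,0,0,0,0],[0,0,0,0,0,0,0]]' 60
python3 -c "
from h import *
goto((.498,-.225,.058),-100.6)"
```

```text
time: 2.9
ee_pos: [0.4974, -0.2248, 0.0569]
tcp_rot: [179.9, 0.0, -100.7]
wrist_force: [0.9, -0.7, 0.4]
opening: 0.0854
time: 3.7
ee_pos: [0.4982, -0.2266, 0.059]
tcp_rot: [-179.9, -0.2, -100.9]
wrist_force: [-2.5, -6.5, 2.2]
opening: 0.0145
pos [ 0.4982 -0.2266  0.059 ] rot [-179.9451   -0.1526 -100.8521] q [-24.3894   4.7087  -9.2759  75.9263  -0.1355 166.4626] op 0.0145 F [-2.504  -6.5337  2.2134] t 3.7
shift [-0.0016  0.0005  0.001 ] rotv [-0.001  -0.0027 -0.0044]
```

```bash
python3 -m creep '[[0.0005,0.003,0,0,0,0,0],[0.001,0.007,0,0,0,0,0],[0.001,0.011,0,0,0,0,0],[0.001,0.015,0,0,0,0,0],[0.001,0.019,0,0,0,0,0],[0.001,0.023,0,0,0,0,0],[0.001,0.027,0,0,0,0,0],[0.001,0.031,0,0,0,0,0]]' 60
python3 -m creep '[[0,0.001,0,0,0,0,0],[0,0.001,0,0,0,0,0]]' 60
python3 -c "
from h import *
goto((.498,-.225,.058),-100.6)
s=optics.camera('side')
crop(s[:,:,::-1],265,215,110,110,5,'pics/s2.png')"
```

```text
time: 4.5
ee_pos: [0.469, -0.2209, 0.059]
tcp_rot: [-179.8, -0.0, -100.8]
wrist_force: [7.0, -2.7, -1.3]
opening: 0.0149
time: 4.7
ee_pos: [0.4677, -0.2206, 0.0591]
tcp_rot: [-179.8, -0.0, -100.8]
wrist_force: [3.7, -1.6, -0.6]
opening: 0.0151
pos [ 0.4677 -0.2206  0.0591] rot [-179.8215   -0.0237 -100.7898] q [-25.2653   0.5354 -13.6035  75.6824   0.0217 165.5244] op 0.0151 F [ 3.6963 -1.6366 -0.5516] t 4.7
shift [-0.0014 -0.0305  0.0012] rotv [-0.0031 -0.0004 -0.0033]
```

View pics/s2.png

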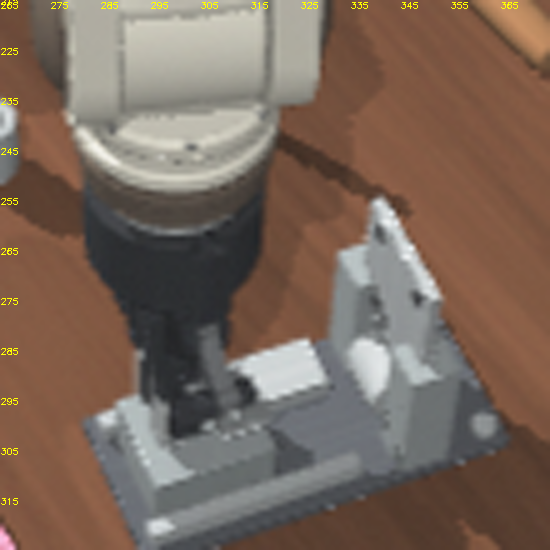

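```bash
python3 -m creep '[[0,0,0,0,0,0,0.4],[0,0,0,0,0,0,0.7],[0,0,0,0,0,0,1],[0,0,0,0,0,0,1],[0,0,0,0,0,0,1],[0,0,0,0,0,0,1]]' 60
python3 -m creep '[[0,0,-0.04,0,0,0,1],[0,0,-0.08,0,0,0,1],[0,0,-0.11,0,0,0,1],[0,0,-0.12,0,0,0,1]]' 60
python3 -c "
from h import *
goto((.578,-.242,.178),-10.8)"
```

```text
time: 5.35
ee_pos: [0.4666, -0.2202, 0.0583]
tcp_rot: [180.0, 0.0, -100.8]
wrist_force: [-0.6, -0.4, 0.4]
opening: 0.0856
time: 5.75
ee_pos: [0.4675, -0.2207, 0.1818]
tcp_rot: [-179.7, -0.1, -100.8]
wrist_force: [0.4, -0.4, -0.9]
opening: 0.085
pos [ 0.4675 -0.2207  0.1818] rot [-179.7456   -0.0678 -100.7853] q [-25.2669  -0.5595  -1.1191  89.177   -0.0021 165.5182] op 0.085 F [ 0.4416 -0.4142 -0.89  ] t 5.75
shift [ 0.0003 -0.1125  0.0043] rotv [-0.0026 -0.0044 -1.5705]
```

```bash
python3 -m creep '[[0,-0.014,0,0,0,-0.145,1],[0,-0.028,0,0,0,-0.29,1],[0,-0.042,0,0,0,-0.435,1],[0,-0.056,0,0,0,-0.58,1],[0,-0.07,0,0,0,-0.725,1],[0,-0.084,0,0,0,-0.87,1],[0,-0.098,0,0,0,-1.01,1],[0,-0.112,0,0,0,-1.15,1]]' 60
python3 -m creep '[[0,0,0,0,0,-0.14,1],[0,0,0,0,0,-0.28,1],[0,0,0,0,0,-0.42,1],[0,0,0,0,0,-0.42,1]]' 60
python3 -c "
from h import *
goto((.578,-.242,.09),-10.8)
s=optics.camera('side');t=optics.camera('top')
crop(s[:,:,::-1],265,215,110,110,5,'pics/s3.png');crop(t[:,:,::-1],340,180,100,95,5,'pics/t3.png')
"
```

```text
time: 6.55
ee_pos: [0.5769, -0.2411, 0.1772]
tcp_rot: [180.0, 0.1, -34.6]
wrist_force: [0.1, 0.2, 1.2]
opening: 0.0854
time: 6.95
ee_pos: [0.5764, -0.2411, 0.1773]
tcp_rot: [-180.0, 0.1, -10.7]
wrist_force: [0.4, 0.1, 0.4]
opening: 0.0854
pos [ 0.5764 -0.2411  0.1773] rot [-179.985     0.0792  -10.7071] q [-22.6949  14.7392  15.2006  90.542   -0.0018  78.0122] op 0.0854 F [0.4251 0.1085 0.377 ] t 6.95
shift [0.0019 0.0006 0.0873] rotv [-0.0003  0.0014  0.0016]
```

View pics/s3.png

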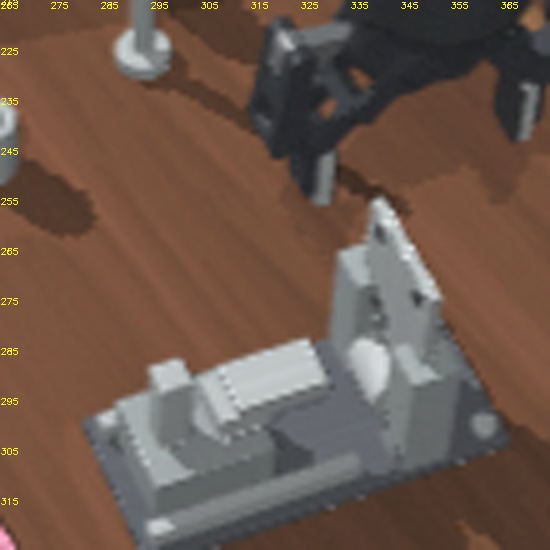

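View pics/t3.png

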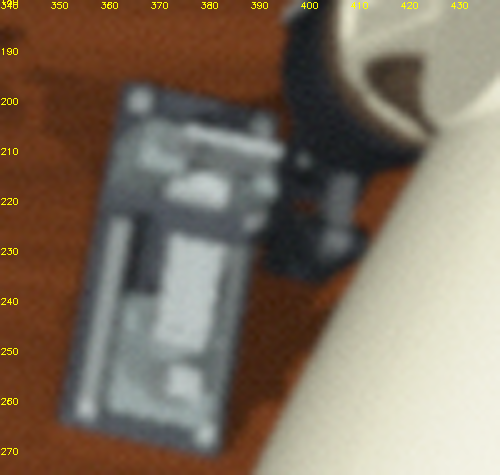

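```bash
python3 -c "
from h import *
print(proj('side',(.578,-.242,.127)), onz('side',(346.6,264.9),.127), proj('top',(.578,-.242,.127)))"
python3 -m creep '[[0.001,0.0005,0.025,0,0,0,1],[0.002,0.0005,0.05,0,0,0,1],[0.002,0.0005,0.07,0,0,0,1],[0.002,0.0005,0.087,0,0,0,1],[0.002,0.0005,0.087,0,0,0,1]]' 60
python3 -c "
from h import *
goto((.578,-.242,.09),-10.8)
s=optics.camera('side');t=optics.camera('top')
crop(s[:,:,::-1],265,215,110,110,5,'pics/s4.png');crop(t[:,:,::-1],340,180,100,95,5,'pics/t4.png')
"
```

```text
[345.2133 264.2898] [ 0.5796 -0.245   0.127 ] [389.9395 208.4975]
time: 7.55
ee_pos: [0.5771, -0.2415, 0.0883]
tcp_rot: [-179.9, 0.3, -11.0]
wrist_force: [-0.6, 0.0, -0.2]
opening: 0.0856
pos [ 0.5771 -0.2415  0.0883] rot [-179.9463    0.2533  -11.0161] q [-22.7073  15.1274   5.8616  80.9932   0.0012  78.3089] op 0.0856 F [-0.5664  0.0382 -0.1607] t 7.55
shift [ 0.001   0.0003 -0.0017] rotv [-0.0009  0.0044 -0.0038]
```

View pics/s4.png

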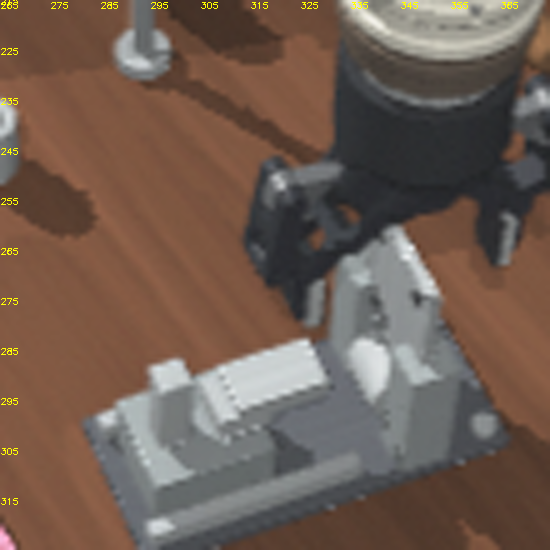

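```bash
python3 -m creep '[[0,0,-0.001,0,0,0,0],[0,0,-0.001,0,0,0,0],[0,0,-0.001,0,0,0,0],[0,0,-0.001,0,0,0,0],[0,0,-0.001,0,0,0,0],[0,0,-0.001,0,0,0,0],[0,0,-0.001,0,0,0,0],[0,0,-0.001,0,0,0,0]]' 60
python3 -m creep '[[0,0,0,0,0,0,0],[0,0,0,0,0,0,0],[0,0,0,0,0,0,0]]' 60
python3 -c "
from h import *
goto((.578,-.242,.09),-10.8)"
```

```text
time: 8.45
ee_pos: [0.5784, -0.242, 0.0925]
tcp_rot: [180.0, -0.0, -10.8]
wrist_force: [-0.7, 1.0, 3.0]
opening: 0.0052
time: 8.75
ee_pos: [0.5785, -0.2421, 0.0925]
tcp_rot: [180.0, -0.0, -10.8]
wrist_force: [-1.6, 0.6, 5.2]
opening: 0.0055
pos [ 0.5785 -0.2421  0.0925] rot [179.9955  -0.0099 -10.8333] q [-22.7066  15.0078   6.1781  81.1598  -0.0024  78.1267] op 0.0055 F [-1.6163  0.5764  5.1596] t 8.75
shift [-0.0005  0.      0.0025] rotv [ 0.0001 -0.0002 -0.0006]
```

```bash
python3 -m creep '[[0,0,-0.005,0,0,0,0],[0,0,-0.015,0,0,0,0],[0,0,-0.03,0,0,0,0],[0,0,-0.05,0,0,0,0],[0,0,-0.075,0,0,0,0],[0,0,-0.1,0,0,0,0],[0,0,-0.125,0,0,0,0],[0,0,-0.145,0,0,0,0]]' 60
python3 -m creep '[[0,0,0,0,0,0,0],[0,0,0,0,0,0,0]]' 60
python3 -c "
from h import *
s=optics.camera('side');t=optics.camera('top')
crop(s[:,:,::-1],265,160,110,110,5,'pics/s5.png');crop(t[:,:,::-1],340,180,100,95,5,'pics/t5.png')
goto((.5912,.1825,.235),10.2)
"
```

```text
time: 9.55
ee_pos: [0.5786, -0.242, 0.2402]
tcp_rot: [180.0, -0.1, -10.8]
wrist_force: [0.8, -0.3, -2.3]
opening: 0.0053
time: 9.75
ee_pos: [0.5787, -0.2421, 0.2375]
tcp_rot: [180.0, -0.0, -10.8]
wrist_force: [-0.1, 0.9, -3.9]
opening: 0.0052
pos [ 0.5782 -0.2419  0.236 ] rot [-179.9783    0.1002  -10.8278] q [-22.7036  16.2466  23.5719  97.4279   0.0006  78.1242] op 0.0051 F [ 0.3042  0.431  -3.5595] t 9.85
shift [-0.0669 -0.4193  0.0013] rotv [-0.0007  0.0017 -0.367 ]
```

View pics/s5.png

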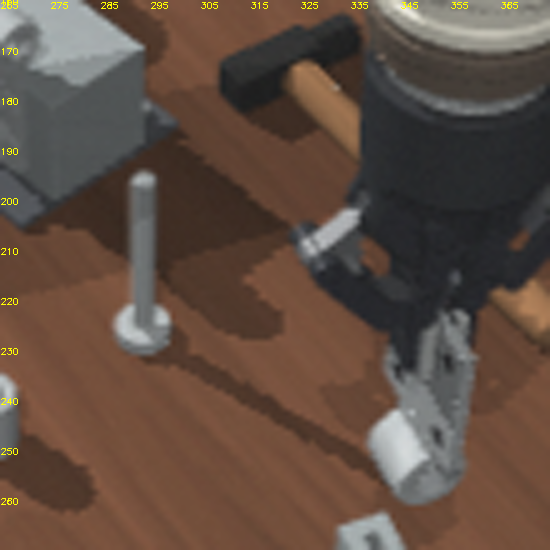

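```bash
python3 -m creep '[[-0.002,-0.015,0,0,0,-0.02,0],[-0.005,-0.04,0,0,0,-0.05,0],[-0.012,-0.075,0,0,0,-0.08,0],[-0.018,-0.11,0,0,0,-0.11,0],[-0.023,-0.145,0,0,0,-0.14,0],[-0.029,-0.18,0,0,0,-0.17,0],[-0.034,-0.215,0,0,0,-0.2,0],[-0.04,-0.25,0,0,0,-0.23,0]]' 60
python3 -c "
from h import *
goto((.5912,.1825,.235),10.2)
"
```

```text
time: 10.65
ee_pos: [0.5854, 0.0132, 0.2364]
tcp_rot: [-180.0, 0.1, 2.5]
wrist_force: [-0.1, -0.4, -2.9]
opening: 0.0053
pos [0.5854 0.0132 0.2364] rot [-179.9865    0.0746    2.477 ] q [ 1.2848 10.1902 16.4234 96.3081  0.012  88.8078] op 0.0053 F [-0.121  -0.3595 -2.9267] t 10.65
shift [ 0.0131 -0.1689  0.0014] rotv [-0.0003  0.0013 -0.1348]
```

```bash
python3 -m creep '[[0.003,-0.035,0,0,0,-0.03,0],[0.005,-0.07,0,0,0,-0.06,0],[0.008,-0.105,0,0,0,-0.09,0],[0.01,-0.135,0,0,0,-0.115,0],[0.012,-0.158,0,0,0,-0.135,0],[0.013,-0.169,0,0,0,-0.135,0],[0.013,-0.169,0,0,0,-0.135,0]]' 60
python3 -m creep '[[0,0,0,0,0,0,0],[0,0,0,0,0,0,0],[0,0,0,0,0,0,0]]' 60
python3 -c "
from h import *
s=optics.camera('side');t=optics.camera('top')
cv2.imwrite('pics/s6f.png',s[:,:,::-1])
cv2.imwrite('pics/t6f.png',t[:,:,::-1])
crop(s[:,:,::-1],215,80,100,120,6,'pics/s6.png');crop(t[:,:,::-1],160,150,100,90,6,'pics/t6.png')
goto((.5912,.1825,.235),10.2)
"
```

```text
time: 11.35
ee_pos: [0.5916, 0.1818, 0.2364]
tcp_rot: [180.0, 0.1, 10.2]
wrist_force: [0.2, -0.2, -4.1]
opening: 0.0053
time: 11.65
ee_pos: [0.5923, 0.1794, 0.2375]
tcp_rot: [180.0, -0.0, 10.0]
wrist_force: [0.2, -0.3, -2.6]
opening: 0.0053
pos [0.5923 0.1796 0.2375] rot [179.9971  -0.0113  10.0169] q [16.8735 14.9951 22.2088 97.2028 -0.0042 96.8566] op 0.005 F [ 0.4939 -0.3022 -2.7498] t 11.75
shift [-0.0006 -0.003   0.0025] rotv [ 0.0001 -0.0002 -0.0032]
```

View pics/s6.png

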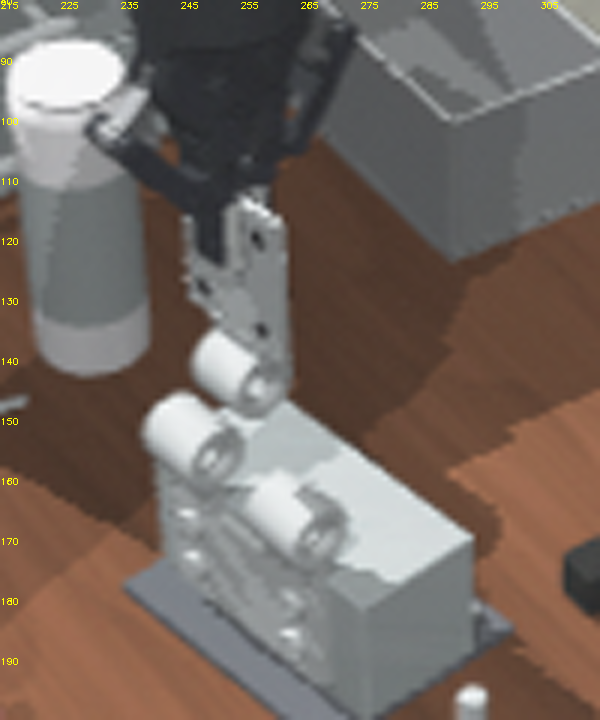

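View pics/t6.png

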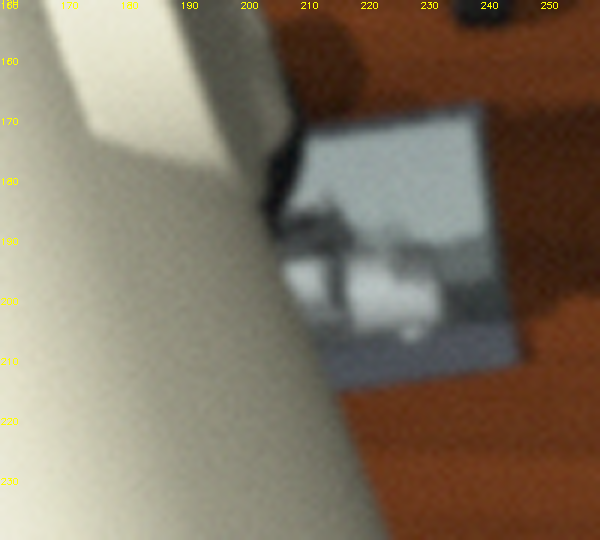

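```bash
python3 -c "
from h import *
s=cv2.imread('pics/s6f.png');c=s[130:180,235:277]
c=cv2.resize(c,None,fx=14,fy=14,interpolation=cv2.INTER_LANCZOS4)[:600*14//14]
c=cv2.resize(s[130:178,235:275],None,fx=12,fy=12,interpolation=cv2.INTER_CUBIC)
cv2.imwrite('pics/s6z.png',c)
o=bot.get_obs();R=Ro.from_euler('xyz',o['tcp_rot'],degrees=True)
B=o['ee_pos']+R.apply([0,0,.0615]);print('bore',B)
yv=np.array([-np.sin(np.radians(10.2)),np.cos(np.radians(10.2)),0])
for d in(-.015,.015):print('leaf',d,proj('side',B+yv*d))
J=np.array([.5912,.1825,.110])
for d in(-.053,-.019,.019,.053):print('fix',d,proj('side',J+yv*d),proj('top',J+yv*d))
"
```

```text
bore [0.5923 0.1796 0.176 ]
leaf -0.015 [257.9314 144.249 ]
leaf 0.015 [250.5197 138.83  ]
fix -0.053 [267.3777 169.5568] [232.968  196.5164]
fix -0.019 [259.0547 163.2487] [218.9331 198.6394]
fix 0.019 [249.9879 156.3768] [203.2153 201.0169]
fix 0.053 [242.0783 150.382 ] [189.1234 203.1485]
```

View pics/s6z.png

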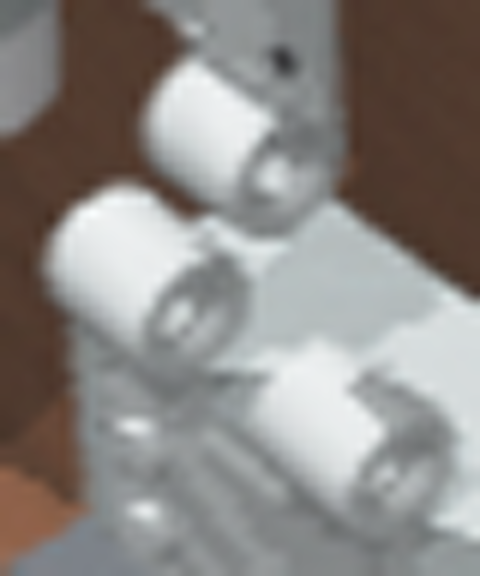

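```bash
python3 -c "
from h import *
a=onz('side',(250.95,155.5),.11);b=onz('side',(268.0,168.3),.11)
l=onz('side',(258.1,144.4),.176)
d=(a-b)/np.linalg.norm(a-b);print(a,b,np.linalg.norm(a-b),np.degrees(np.arctan2(-d[0],d[1])))
print('J',a-d*.019,b+d*.053,'leaf',l+d*.015)
"
python3 - <<'E'
import sys;sys.path.insert(0,'.')
from h import *
# top: barrel blobs in initial image
t=cv2.imread('pics/top0.png');s=cv2.imread('pics/side0.png')
c=cv2.resize(t[185:215,180:240],None,fx=12,fy=12,interpolation=cv2.INTER_CUBIC);cv2.imwrite('pics/t0z.png',c)
E
```

```text
[0.5918 0.2029 0.11  ] [0.6045 0.1336 0.11  ] 0.07040486697645582 10.371839280607041
J [0.5953 0.1842 0.11  ] [0.595  0.1858 0.11  ] leaf [0.5923 0.1788 0.176 ]
```

View pics/t0z.png

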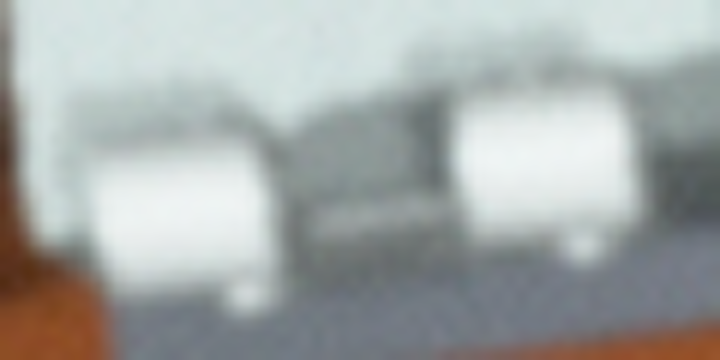

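```bash
python3 -c "
from h import *
goto((.5930,.184,.213),10.3)
"
```

```text
pos [0.5923 0.1796 0.2375] rot [179.9971  -0.0113  10.0169] q [16.8735 14.9951 22.2088 97.2028 -0.0042 96.8566] op 0.005 F [ 0.4939 -0.3022 -2.7498] t 11.75
shift [ 0.0014 -0.0042  0.0245] rotv [ 0.0001 -0.0002 -0.0049]
```

```bash
python3 -m creep '[[0.0005,-0.0015,0.006,0,0,-0.002,0],[0.001,-0.003,0.012,0,0,-0.005,0],[0.0015,-0.0042,0.018,0,0,-0.005,0],[0.0015,-0.0042,0.0245,0,0,-0.005,0],[0.0015,-0.0042,0.0245,0,0,-0.005,0],[0.0015,-0.0042,0.0245,0,0,-0.005,0],[0.0015,-0.0042,0.0245,0,0,-0.005,0]]' 60
python3 -c "
from h import *
s=optics.camera('side')
cv2.imwrite('pics/s7f.png',s[:,:,::-1])
cv2.imwrite('pics/s7z.png',cv2.resize(s[130:178,235:275,::-1],None,fx=12,fy=12,interpolation=cv2.INTER_CUBIC))
goto((.5930,.184,.1715),10.3)
"
```

```text
time: 12.45
ee_pos: [0.593, 0.1849, 0.2131]
tcp_rot: [-180.0, -0.0, 10.4]
wrist_force: [1.2, -0.3, -1.9]
opening: 0.0051
pos [0.5931 0.1848 0.2132] rot [-179.9968   -0.0349   10.3686] q [17.3113 14.6857 19.1184 94.3976 -0.0011 96.9427] op 0.0052 F [-0.3179 -0.2296 -3.5131] t 12.5
shift [-0.0003  0.0008  0.0417] rotv [-0.0001 -0.0006  0.0012]
```

View pics/s7z.png

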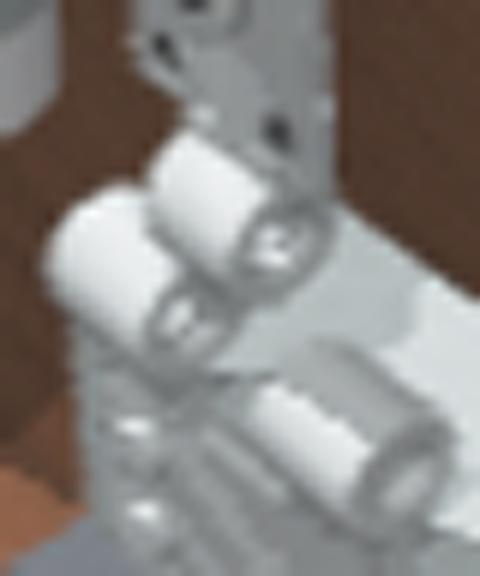

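```bash
python3 -c "
from h import *
o=bot.get_obs();R=Ro.from_euler('xyz',o['tcp_rot'],degrees=True)
B=o['ee_pos']+R.apply([0,-0,.0615]);yv=np.array([-np.sin(np.radians(10.3)),np.cos(np.radians(10.3)),0])
F=B-yv*.015
z=lambda p:((p[0]-235+.5)*12-.5,(p[1]-130+.5)*12-.5)
p1=z(proj('side',F));print('pred now',p1)
F2=F.copy();F2[2]-=B[2]-.11;p2=z(proj('side',F2));print('pred down',p2)
xv=np.array([np.cos(np.radians(10.3)),np.sin(np.radians(10.3)),0])
for n,v in(('x',xv),('y',yv),('z',np.array([0,0,1]))):print(n,'zoom px per mm',np.array(z(proj('side',F2+v*.001)))-p2)
"
```

```text
pred now (np.float64(276.653284422963), np.float64(246.49137665899275))
pred down (np.float64(284.6820330479911), np.float64(386.5711967959793))
x zoom px per mm [ 3.3515 -2.0523]
y zoom px per mm [-2.8952 -2.1825]
z zoom px per mm [-0.1887 -3.2918]
```

```bash
python3 -m creep '[[0.0005,0,0.005,0,0,0,0],[0.001,0,0.01,0,0,0,0],[0.001,0.0003,0.015,0,0,0,0],[0.001,0.0003,0.02,0,0,0,0],[0.001,0.0003,0.02,0,0,0,0],[0.001,0.0003,0.02,0,0,0,0]]' 60
python3 -c "
from h import *
s=optics.camera('side')
cv2.imwrite('pics/s8f.png',s[:,:,::-1])
cv2.imwrite('pics/s8z.png',cv2.resize(s[130:178,235:275,::-1],None,fx=12,fy=12,interpolation=cv2.INTER_CUBIC))
goto((.5940,.184,.1715),10.3)
"
```

```text
time: 13.1
ee_pos: [0.5939, 0.1847, 0.1926]
tcp_rot: [180.0, 0.0, 10.4]
wrist_force: [0.6, -0.5, -3.6]
opening: 0.0052
pos [0.594  0.1847 0.1929] rot [179.9994  -0.0085  10.368 ] q [17.2714 14.4583 16.5968 92.1302 -0.0016 96.9035] op 0.0051 F [ 0.2649  0.0666 -2.4284] t 13.15
shift [-0.0001  0.0007  0.0214] rotv [ 0.     -0.0001  0.0012]
```

View pics/s8z.png

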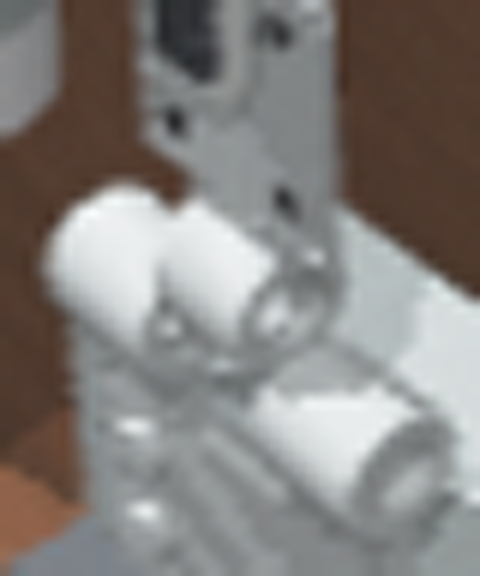

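```bash
python3 -m creep '[[0,0,0.003,0,0,0,0],[0,0,0.006,0,0,0,0],[0,0,0.009,0,0,0,0],[0,0,0.012,0,0,0,0],[0,0,0.012,0,0,0,0]]' 60
python3 -m creep '[[0,0,0.003,0,0,0,0],[0,0,0.006,0,0,0,0],[0,0,0.009,0,0,0,0],[0,0,0.009,0,0,0,0],[0,0,0.009,0,0,0,0]]' 60
python3 -c "
from h import *
s=optics.camera('side');t=optics.camera('top')
cv2.imwrite('pics/s9f.png',s[:,:,::-1])
cv2.imwrite('pics/s9z.png',cv2.resize(s[130:178,235:275,::-1],None,fx=12,fy=12,interpolation=cv2.INTER_CUBIC))
crop(t[:,:,::-1],160,150,100,90,6,'pics/t9.png')
goto((.5940,.184,.1715),10.3)
"
```

```text
time: 13.65
ee_pos: [0.5938, 0.1846, 0.1801]
tcp_rot: [180.0, 0.1, 10.4]
wrist_force: [-0.0, 0.3, -3.6]
opening: 0.0053
time: 14.15
ee_pos: [0.5939, 0.1847, 0.1717]
tcp_rot: [180.0, 0.0, 10.4]
wrist_force: [-0.7, 0.1, -3.4]
opening: 0.0054
pos [0.594  0.1847 0.1719] rot [-179.9976   -0.0135   10.3701] q [17.2726 14.2005 13.9661 89.7519  0.0007 96.9025] op 0.0052 F [ 0.2728 -1.3176 -2.7796] t 14.25
shift [-0.0002  0.0007  0.0004] rotv [-0.     -0.0002  0.0012]
```

View pics/s9z.png

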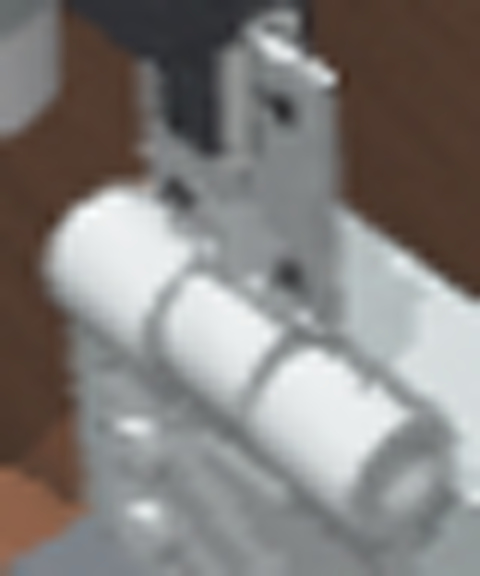

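View pics/t9.png

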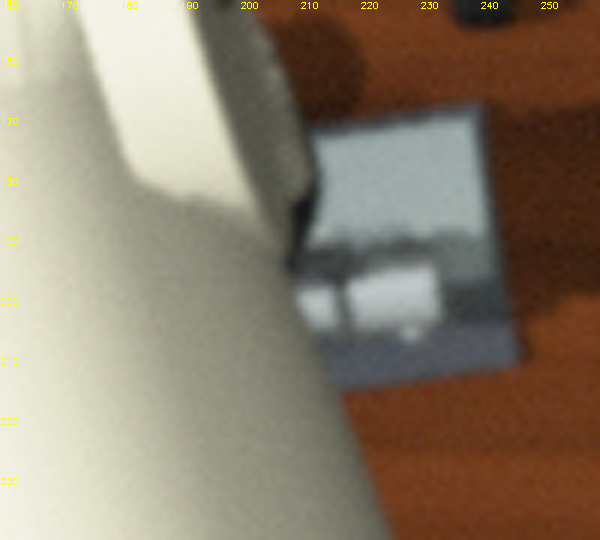

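```bash
python3 - <<'E'
from h import *
s=cv2.cvtColor(cv2.imread('pics/s9f.png'),cv2.COLOR_BGR2GRAY).astype(np.float32)
J=np.array([.5946,.1845,.110]);a=np.radians(10.3);yv=np.array([-np.sin(a),np.cos(a),0])
t=cv2.cvtColor(optics.camera('top'),cv2.COLOR_RGB2GRAY).astype(np.float32)
for n,im,ds in(('side',s,[-.045,-.037,-.029,-.011,-.006,0,.006,.011,.029,.037,.045]),('top',t,[-.047,-.041,-.035,-.029,-.010,-.006])):
  p0=proj(n,J);p1=proj(n,J+yv*.01);d=(p1-p0)/np.linalg.norm(p1-p0);nn=np.array([d[1],-d[0]])
  r=np.arange(-12,12.01,.25)
  for dd in ds:
    c=proj(n,J+yv*dd);q=(c+r[:,None]*nn).astype(np.float32)
    v=cv2.remap(im,q[:,:1].copy(),q[:,1:].copy(),cv2.INTER_CUBIC).ravel()
    k=v>(150 if n=='side' else 145)
    g=np.gradient(v);i=np.argsort(-np.abs(g))[:1]
    m=np.flatnonzero(np.abs(r)<11)
    print(n,dd,'max-grad up',r[np.argmax(g)],'down',r[np.argmin(g)],'bright centroid',round(float((r*np.clip(v-150,0,None)).sum()/np.clip(v-150,0,None).sum()),2),v[::8].astype(int))
  print('n dir',nn)
E
```

```text
side -0.045 max-grad up -4.25 down -5.75 bright centroid -7.0 [217 217 218 191 186 167 144 146 163 148 121 133 132]
side -0.037 max-grad up -4.25 down -5.75 bright centroid -3.27 [217 220 220 184 203 234 235 227 207 142 119 133 138]
side -0.029 max-grad up -4.0 down -6.0 bright centroid -2.1 [199 186 186 166 180 235 235 226 200 137 161 133 146]
side -0.011 max-grad up -3.25 down -4.5 bright centroid -1.73 [185 186 136 125 122 202 223 204 170 110 161 146 141]
side -0.006 max-grad up -5.75 down -4.5 bright centroid -4.11 [182 155 129 144 132 146 148 164 160 114 158 151 134]
side 0 max-grad up -3.25 down 5.0 bright centroid 0.21 [137 130 110 124 142 238 233 222 175 113 138 151 123]
side 0.006 max-grad up -3.25 down 4.75 bright centroid 0.71 [124 131  90 112 147 239 235 218 174 120 144 160 157]
side 0.011 max-grad up 9.5 down 11.25 bright centroid 1.21 [130 130 139 154 161 240 233 215 172 111 135 211 152]
side 0.029 max-grad up -5.5 down 5.5 bright centroid -0.22 [123 128 151 143 182 195 171 184 188 138 125 142 103]
side 0.037 max-grad up -4.25 down 5.75 bright centroid -0.03 [137 130 12
[... 183 characters left out ...]
p -0.047 max-grad up -1.5 down -6.5 bright centroid -0.28 [168 165 155 102  90 126 187 192 179 164 122  91  87]
top -0.041 max-grad up -1.75 down 10.25 bright centroid 0.54 [164 162 135  87  89 126 185 197 183 161 141 131  88]
top -0.035 max-grad up -2.25 down -6.25 bright centroid 0.4 [165 159 138  99  90 136 191 194 180 159 121 102  86]
top -0.029 max-grad up -1.5 down 7.5 bright centroid 0.35 [168 160 138  95  91 117 188 194 181 157 108  83  85]
top -0.01 max-grad up -0.75 down -7.75 bright centroid -4.35 [121 159 126  65  68  66 125 153 148 122  88  79  84]
top -0.006 max-grad up 0.0 down 6.0 bright centroid 2.51 [ 43  97 100  59  68  85 148 183 171 130  81  81  83]
n dir [0.1511 0.9885]
```

```bash
python3 -m creep '[[-0.0003,0,0.0005,0,0,0,0],[-0.0003,0,0.0005,0,0,0,0],[-0.0003,0,0.0005,0,0,0,0],[-0.0003,0,0.0005,0,0,0,0],[-0.0003,0,0.0005,0,0,0,0],[-0.0003,0,0.0005,0,0,0,0],[-0.0003,0,0.0005,0,0,0,0],[-0.0003,0,0.0005,0,0,0,0]]' 60
python3 -c "
from h import *
s=optics.camera('side')
cv2.imwrite('pics/s10f.png',s[:,:,::-1])
cv2.imwrite('pics/s10z.png',cv2.resize(s[130:178,235:275,::-1],None,fx=12,fy=12,interpolation=cv2.INTER_CUBIC))
goto((.5940,.184,.1715),10.3)
"
```

```text
time: 15.1
ee_pos: [0.5937, 0.1847, 0.1713]
tcp_rot: [-180.0, 0.0, 10.4]
wrist_force: [0.0, -0.2, -4.3]
opening: 0.0053
pos [0.5937 0.1846 0.1713] rot [-179.9998    0.0005   10.3682] q [17.276  14.158  13.8431 89.6856  0.0003 96.9078] op 0.0053 F [-0.112  -0.2076 -3.2204] t 15.15
shift [ 0.0002  0.0007 -0.0002] rotv [-0.      0.      0.0012]
```

View pics/s10z.png

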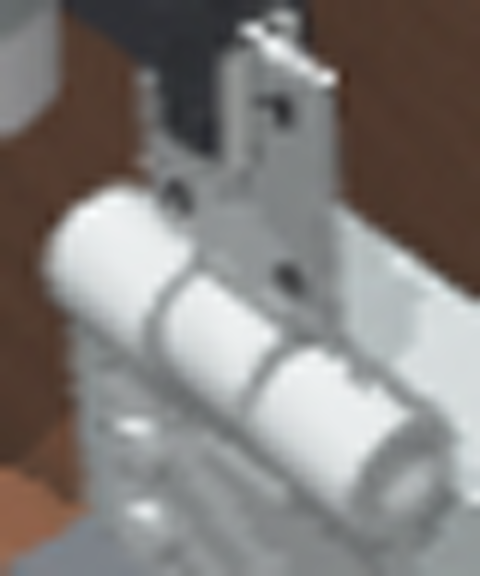

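View pics/s10f.png

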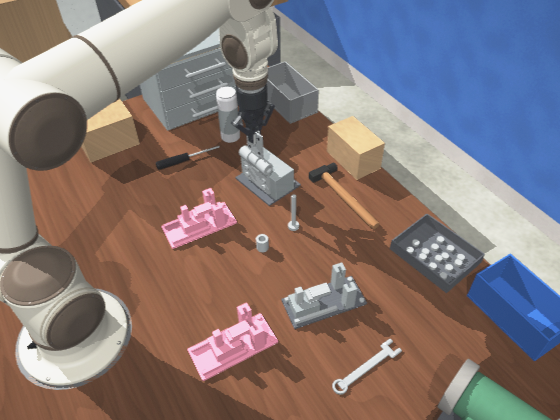

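The zoomed view shows the leaf's barrel sitting collinear between the two fixed barrels. The thin gaps at zoom (170,300) and (265,370) look equal. The wrist load is about 3.2 N, close to the leaf's own weight, and the bystanders are where they started. I'm handing it in.

```bash
python3 -c "
from workcell import bot
print(bot.job_done()); o=bot.get_obs(); print(o['time'],o['ee_pos'],o['opening'],o['wrist_force'])"
```

```text
the job is handed in; nothing more can be done
None
the job is handed in; nothing more can be done
```

I handed the job in at about 15.2 s, with the leaf still gripped and its barrel down in the gap between the two fixed barrels. The hand-in gave no verdict. I slid the jaw back about 30 mm by its post, gripped the leaf by its plate at 60 N, lifted it about 145 mm and lowered it into the gap.

**Checks that agreed**
- **Contact:** the side and vertical wrist forces read about 0 N, 0 N and -3.2 N. That is roughly the leaf's own weight, so it appears to hang free of the jamb.
- **Along the bore:** the gaps on either side of the leaf's barrel look equal in the side view.
- **Height and angle:** the arm's pose puts the bore at about 109.8 mm against 110 mm. The yaw is 10.4°, against about 10.3° measured for the jamb.
- **Bystanders:** all look unmoved in the last side picture.

**Checks that were less certain**
- **Fore-aft position:** my estimates of the jamb's bore disagreed by about 4 mm in x. The top camera and the block's corners gave about 0.591 m, and the barrel end faces in the side view gave about 0.595 m. I set the leaf at 0.5937 m, going by how the barrels lined up in the side view.
- **Barrel edges:** the edge profiles left about 1 mm of doubt in x and z.
- **Top view:** the arm hid most of the gap, so it only partly confirmed the fit.

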